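Gap check on a pendant clamp with a taper gauge

TASK

Lift the lid off the wooden gauge box by its brass knob and set it down gently, flat on the green cutting mat. Then take the red-handled taper gauge out of the box and slide its blade, upright, down between the two brass plates of the pendant clamp until it drags snugly on both of them, without ramming it down to its brass shoulder. Finish while still holding the gauge by its handle at that depth, leaving the other things on the bench undisturbed.

Things in the scene. Friction and masses are not known exactly. Their poses are not given: they have to be found in the camera images.
- gauge_box: Open-topped dark wooden box, 130 x 130 mm, 116 mm tall, walls 6 mm, fixed. Origin: centre of its underside, z up, x and y along its sides. In its middle a 70 x 70 mm cork block, top 65 mm above the origin, has a slot (23 mm along x, 10 mm along y) in which the gauge stands, handle up; 24 mm is free between block and walls.
- lid: Loose square kraft-coloured lid: 128 x 128 x 8 mm plate over a 112 x 112 x 4 mm locating step, about 0.18 kg. Origin: centre of the step's underside, z up, x and y along the sides. It starts on the box, origin 112 mm above the box's, plate on the rim, 3 mm play all round. On the mat it rests on the step.
- lid_knob (a point): Grip point on the lid's upright brass knob, a cylinder 22 mm across that stands from 12 to 46 mm above the lid's origin; this point is on its axis, 34 mm above the lid's origin.
- mat: Green cutting mat with white grid, 620 mm (x) x 1020 mm (y), 2 mm thick, fixed. Origin: centre of its underside. Its top is at world z = 2 mm.
- lid_spot (a point): Point on the mat's top, near its middle between box and clamp; the mat is bare for at least 110 mm all round it. Any bare part of the mat will do.
- gauge: Taper gauge, 0.09 kg. Origin: underside of its brass shoulder, centred; z up through the handle, y thickness, x width; half a turn about z looks the same. Below: steel blade 56 mm long, 20 mm wide, tapering from 7.6 mm thick to 2.0 mm at the tip. Above: shoulder 32 x 22 x 5 mm (x, y, z), red handle 24 x 14 mm up to z = 44 mm. Starts with its shoulder on the cork, axes along the box's.
- gauge_grip (a point): Grip point of the gauge: middle of the handle, 30 mm above the gauge's origin.
- gauge_tip (a point): Middle of the blade's tip, 56 mm below the gauge's origin.
- clamp: Fixed pendant clamp: dark base 90 (x) x 170 (y) x 12 mm, and on it a blue head with two upright brass plates. Origin: centre of its underside, z up. The gap between the plates faces up, 50 mm long along x, parallel from 17 to 62 mm above the origin; lips above flare 6 mm each side up to 74 mm. The head floats 4 mm either way along y on soft springs (0.4 N/mm), so it centres itself on the blade. Gap: unknown, 2.8 to 4.4 mm.
- sprung_plate: The clamp's +y brass plate. Slides along the clamp's y on springs: at rest its face is 1.8 mm to +y of the clamp's middle; it yields from 1.6 N on, 1 mm per 4 N, up to 6 mm. Origin: on its face at the height of the clamp's origin, axes as the clamp's.
- set_plate: The -y plate of the clamp, brass, 50 mm long (x), locked by a screw at the gap of the day: its face is 1.0 to 2.6 mm to -y of the clamp's middle. Origin: on its face at the height of the clamp's origin, axes as the clamp's.
- clamp_mouth (a point): Middle of the flared mouth, 74 mm above the clamp's origin, level with the plates' upper edges; the gap's true middle is within 0.5 mm in y. The blade enters tip down, gauge y along clamp y (either way round). Drag starts with the tip 8 to 24 mm below the parallel part's top and grows with depth; 5 to 8 N of downward push is a snug fit.
- dish_a: Bystander, leave alone. White ceramic dish with blue and amber beads, 112 mm across, 10 mm tall; origin at the centre of its underside.
- dish_b: Bystander, leave alone. White ceramic dish with gold beads, 112 mm across, 10 mm tall; origin at the centre of its underside.
- dish_c: Bystander, leave alone. White ceramic dish with green and red beads, 112 mm across, 10 mm tall; origin at the centre of its underside.
- gift_box: Bystander, leave alone. Open kraft gift box with a necklace card, 85 x 85 x 28 mm; origin at the centre of its underside.
- pliers: Bystander, leave alone. Pliers with black and red grips lying flat, 150 mm long, about 15 mm tall; origin at the pivot.
- bead_jar: Bystander, leave alone. Amber jar with brass cap, 52 mm across, 70 mm tall; origin at the centre of its underside.
Things that resemble listed ones, but are neither listed nor needed, are in the scene too. What is shaped like the gauge_box but turquoise is not meant.

How it is judged:
By the outcome, as a careful person would: the job done as asked, in the order asked, and still so for the second after the job is handed in, while the arm keeps its last pose, push and grip.
It also fails if it takes over 70 s, if anything falls off the work surface, if the arm or the gripper's body presses on something with over 40 N, if the wrist force passes 120 N, or if a joint passes its speed limit or range.

ROBOT

A 6-joint arm with a two-finger parallel gripper is mounted at the origin on the work surface. World frame = base frame: x ahead of the robot, y to its left, z up, the work surface at z = 0. Lengths are in m, angles in rad, forces in N, time in s.
With the tool pointing down it reaches from about 0.3 to 0.875 m from the base axis. Payload 6.4 kg.
Tool frame: the origin (TCP) lies midway between the tips of the shut fingers; the grasp point (between the pads) lies 19 mm behind it; z points along the fingers, y is the line along which they close (so a half turn about z gives the same grasp; the last joint's range is limited). The gripper opens to 85 mm and grips with 20 to 120 N. Pads are 22 mm wide; open, the fingers measure 114 mm over their backs; the gripper's body (76 mm by 85 mm) begins 54 mm behind the grasp point. The pads swing forward as they close: fully open they stand 13 mm farther back than shut.
Start: joints at [0.903, 0.181, 1.607, -0, 1.354, -0.206], TCP at [0.256, 0.515, 0.231] pointing down, gripper open.
Joint ranges: [-2.99, 2.99], [-0.89, 2.07], [0.3, 2.58], [-1.14, 4.28], [0, 2.63], [-3.12, 3.12]. Speed limits (rad/s): [2.57, 2.57, 3.01, 3.14, 3.14, 3.14].

INTERFACE

Orientations are given as a unit quaternion [w, x, y, z].
In Python, from bench import status, camera, ctrl gives the robot as it stands. The module is installed in compiled form; this text tells all that it offers.
- The arm moves only by the shell command python3 -m handwheel 'ROWS'. ROWS is JSON, a list that holds one entry, the list of rows, each a list of 7 numbers: the opening, from -1 (shut) to 1 (fully open), then the shift along the tool's x, y, z in cm, then the turn, a rotation vector about the tool's x, y, z in degrees. A call has 1 to 10 rows; each row is the pose to reach, as a shift and turn from the pose commanded when the call began, along the tool's axes at that moment; what a row does not reach only later rows make up. A row lasts 1/8 s, in which the tool goes at most 62.5 mm and 10.7 degrees, less where a joint would pass 70% of its speed; a pose out of reach is approached as far as the arm can. A call with a gripper value outside its range is refused whole. The fingers move at their own pace and stop on an object; the grip force is fixed at half the most. Time passes only in rows, so rows that repeat a pose let the fingers close. It gives the time, the measured TCP pose, the force, the opening and the grip force at its end, in the units of the state.
- status.get_obs(): the state, without advancing time (a new reading comes with each control period).
- camera(name): name is "scene" or "top" or "wrist"; returns a dict with "frame" (384x512x3 uint8, blue, green, red), "depth" (384x512 float32, m along the optical axis (not along the pixel's ray), 0 where there is no reading), "fx", "fy", "cx", "cy" (pixels), "extrinsics" (4x4, takes a point from camera to world coordinates); the wrist camera has in their place "hand_eye" (4x4, takes a point from camera to tool coordinates, whose origin is the TCP and whose axes are the flange's). Camera axes: x right, y down, z forward; pixel columns grow to the right and rows downward; lengths in m; the calibration is good to about 2 mm. A picture is of the moment at which its call begins: read the wrist's pose just before it.
- ctrl.hand_in(): hands the job in; it is judged then, once.
The state is a dict: "time_s": time; "q": joint angles; "dq": joint speeds; "joint_efforts": joint torques, N m; "eef_pos": TCP position; "eef_rot": TCP orientation; "wrist_force": force on the tool from outside, world axes, zero at the start; "torque": the same for the moment, N m; "opening": opening from 0.0 (shut) to 1.0 (fully open); "grasp_force": force on a finger pad.
Only numpy, scipy, OpenCV 4.12 (cv2) and the standard library are available. Lean on these libraries where they do the work, as an engineer would, in place of code of your own. Each camera call takes 0.05 s, during which the arm holds its last target. There are 200 camera calls.

## Working session

There is one attempt and no reset: what is moved stays moved. The work goes in short steps, Python scripts to look and compute and a shell command to move; the robot and the scene stay as the last step left them, time stands still between calls to the robot, and variables do not carry over. Pictures are saved under pics/ and viewed, at most 13 in all, crops included, and the job is handed in when it is done.

```bash
mkdir -p pics; cat > h.py <<'E'
import numpy as np,cv2
from bench import status,camera,ctrl
from scipy.spatial.transform import Rotation as R
def T():
    o=status.get_obs();M=np.eye(4);q=np.array(o["eef_rot"]);M[:3,:3]=R.from_quat(q[[1,2,3,0]]).as_matrix();M[:3,3]=o["eef_pos"];return M
def snap(n):
    t=T();c=camera(n);E=c["extrinsics"] if "extrinsics" in c else t@np.array(c["hand_eye"])
    d=c["depth"];v,u=np.mgrid[:384,:512]
    P=np.stack([(u-c["cx"])/c["fx"]*d,(v-c["cy"])/c["fy"]*d,d],-1)
    return c["frame"],P@np.array(E)[:3,:3].T+np.array(E)[:3,3],d
E
python3 - <<'E'
from h import *
for n in("top","scene"):
    f,P,d=snap(n);np.savez(n,f=f,P=P);cv2.imwrite(f"pics/{n}.png",cv2.resize(f,(800,600)))
o=status.get_obs();print(o)
E
```

```text
{'time_s': 0.1, 'q': array([ 9.02697493e-01,  1.81463419e-01,  1.60791956e+00,  1.83713212e-06,
        1.35379483e+00, -2.06299956e-01]), 'dq': array([-0.00127909, -0.00198484, -0.00252171, -0.00153521, -0.00064975,
       -0.00024191]), 'joint_efforts': array([ 2.25476060e-04, -4.45874977e+01, -3.52240205e+01, -2.81240900e-04,
        4.17494783e-03,  9.98853181e-06]), 'eef_pos': array([0.25586387, 0.51437717, 0.23047053]), 'eef_rot': array([-3.36393530e-04,  2.28853306e-01,  9.73460598e-01, -7.17649960e-04]), 'wrist_force': array([-0.52371323, -0.334761  ,  0.72519883]), 'torque': array([0.02336609, 0.00223276, 0.01732832]), 'grasp_force': 0.0, 'opening': 1.0002672026826271}
```

View pics/top.png

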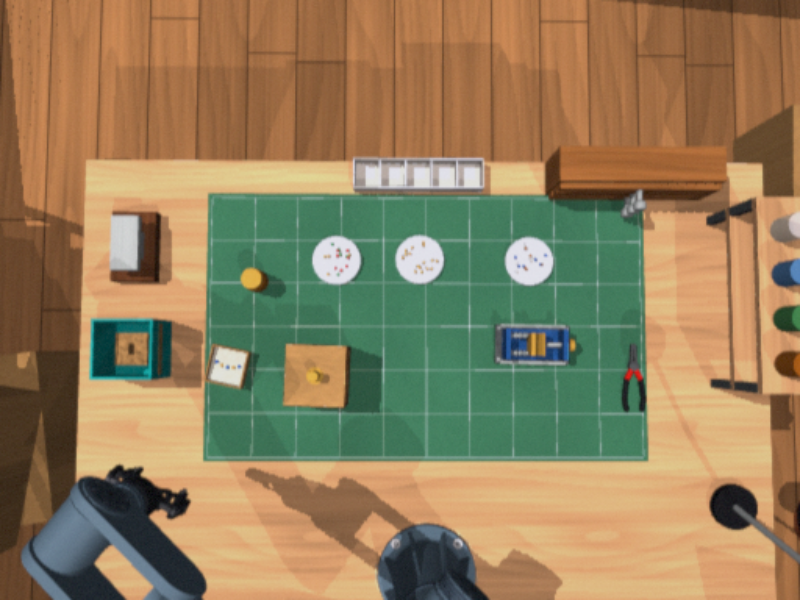

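View pics/scene.png

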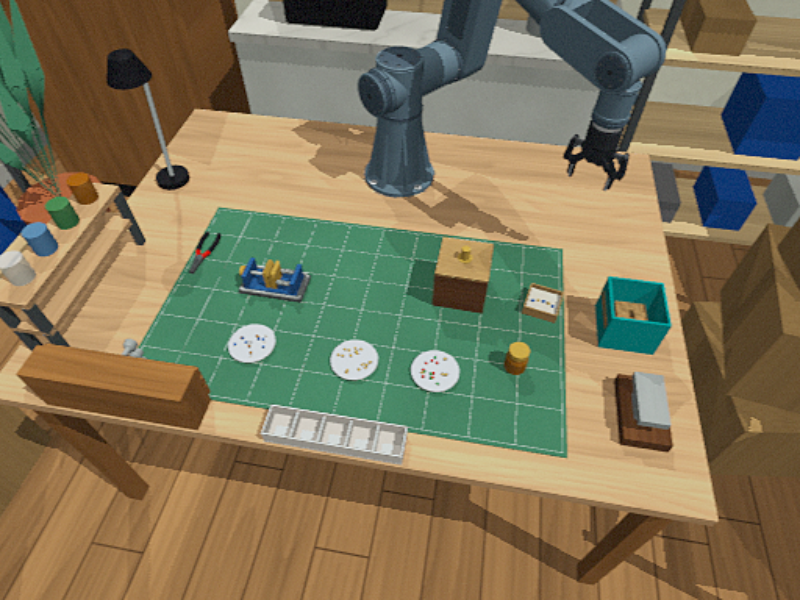

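Candidates, in the top view (800x600). The kraft lid with brass knob on a dark wooden box is at (316,376). The open turquoise box at (130,349) is a decoy, as are the brown box with the grey lid at (135,247) and the amber jar at (253,279). I choose (316,376). The clamp is at (533,344), blue with two brass plates. The bare mat between them is around (425,370).

```bash
python3 - <<'E'
from h import *
z=np.load("top.npz");f,P=z["f"],z["P"]
a=cv2.resize(f[210:270,175:235],(480,480),interpolation=cv2.INTER_CUBIC)
b=cv2.resize(f[200:240,310:375],(780,480),interpolation=cv2.INTER_CUBIC)[:,:]
b=cv2.resize(b,(312*1,192)) if 0 else b
cv2.imwrite("pics/c1.png",a);cv2.imwrite("pics/c2.png",b)
S=P[205:275,170:240].reshape(-1,3)
L=S[(S[:,2]>.115)&(S[:,2]<.14)];K=S[S[:,2]>.15]
print("zs",np.unique(S[:,2].round(2),return_counts=True))
r=cv2.minAreaRect((L[:,:2]*1000).astype(np.float32));print("lid",r)
print("knob",K.mean(0),len(K),K.min(0),K.max(0))
C=P[200:245,310:380].reshape(-1,3)
print(np.unique(C[:,2].round(2),return_counts=True))
B=C[(C[:,2]>.011)&(C[:,2]<.022)];print("base",cv2.minAreaRect((B[:,:2]*1000).astype(np.float32)))
H=C[(C[:,2]>.065)&(C[:,2]<.085)];print("plates",H.mean(0),cv2.minAreaRect((H[:,:2]*1000).astype(np.float32)))
for u,v in((425,370),(320,376),(310,376)):print(P[int(v*.64),int(u*.64)])
E
```

```text
zs (array([-0.01,  0.  ,  0.01,  0.02,  0.03,  0.04,  0.05,  0.06,  0.07,
        0.08,  0.09,  0.1 ,  0.11,  0.12,  0.13,  0.14,  0.15,  0.16,
        0.17,  1.43]), array([  25, 2650,  572,    3,    8,    9,    3,    7,    5,   13,    9,
          9,   12,  537,  976,    1,    4,   34,    1,   22]))
lid ((451.606689453125, 241.07766723632812), (129.94679260253906, 130.00088500976562), 87.62918090820312)
knob [0.47542552 0.18339929 0.62414617] 60 [0.44294906 0.08474262 0.15297478] [0.51497558 0.25014247 1.426437  ]
(array([-0.01,  0.  ,  0.01,  0.02,  0.03,  0.04,  0.05,  0.06,  0.07,
        0.08,  1.43]), array([   6, 1590,  482,  542,   42,   76,  115,  160,   91,   36,   10]))
base ((509.84942626953125, -264.1854248046875), (231.72463989257812, 115.01274108886719), 87.83047485351562)
plates [ 0.51874886 -0.24260974  0.07178942] ((516.9083862304688, -243.57615661621094), (135.6367950439453, 62.178443908691406), 89.3156967163086)
[0.45975982 0.00047318 0.00177891]
[0.45152225 0.23048848 0.13377395]
[0.45269941 0.24691193 0.1583087 ]
```

View pics/c1.png

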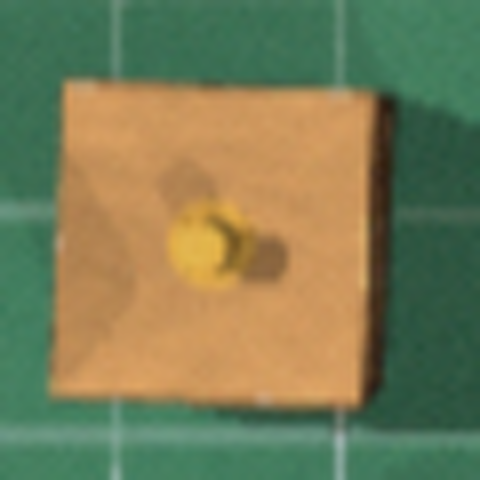

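View pics/c2.png

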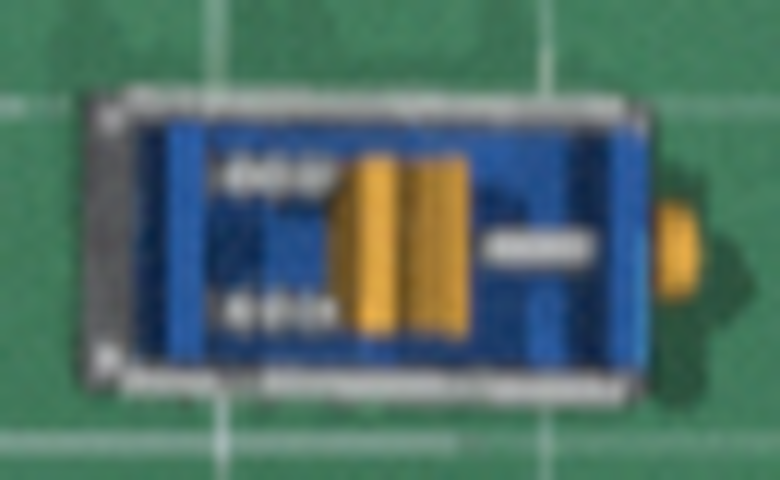

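c1 shows the kraft lid with its brass knob top at about (210,247) in the crop, on dark wooden walls, yaw about -2.4°. c2 shows the blue clamp with brass plates spanning columns 325–470 and the gap near column 400. Moving over the knob for a wrist look.

```bash
python3 -m handwheel '[[[1,-4,-2,-4,0,0,-3],[1,-9,-5,-5,0,0,-8],[1,-15,-8,-5,0,0,-13],[1,-21,-11,-5,0,0,-18],[1,-26,-13.5,-5,0,0,-22],[1,-29,-15.2,-5,0,0,-24],[1,-29.6,-15.5,-5,0,0,-24],[1,-29.6,-15.5,-5,0,0,-24]]]'
python3 - <<'E'
from h import *
f,P,d=snap("wrist");cv2.imwrite("pics/w1.png",f);np.savez("w1",f=f,P=P)
V=P.reshape(-1,3)[d.ravel()>0]
K=V[(V[:,2]>.152)&(V[:,2]<.168)&(abs(V[:,0]-.452)<.03)&(abs(V[:,1]-.243)<.03)]
print("knob",len(K),cv2.minEnclosingCircle((K[:,:2]*1000).astype(np.float32)),K.mean(0))
L=V[(V[:,2]>.12)&(V[:,2]<.132)]
print(cv2.minAreaRect((L[:,:2]*1000).astype(np.float32)),np.median(L[:,2]))
print(T())
E
```

```text
time_s: 1.1
eef_pos: [0.4519, 0.2442, 0.2809]
eef_rot: [-0.0, 0.022, 1.0, 0.0]
wrist_force: [-1.0, -0.2, -0.2]
opening: 1.0
grasp_force: 0.0
knob 456 ((451.7727966308594, 242.68959045410156), 10.944887161254883) [0.45078601 0.24276192 0.16038845]
((451.13153076171875, 242.6349639892578), (128.41146850585938, 129.89588928222656), 88.16860961914062) 0.12701920134183065
[[-9.99077631e-01  4.29327935e-02 -8.13614795e-04  4.51556455e-01]
 [ 4.29325707e-02  9.99077930e-01  2.89423938e-04  2.44745788e-01]
 [ 8.25290364e-04  2.54226408e-04 -9.99999627e-01  2.81016745e-01]
 [ 0.00000000e+00  0.00000000e+00  0.00000000e+00  1.00000000e+00]]
```

View pics/w1.png

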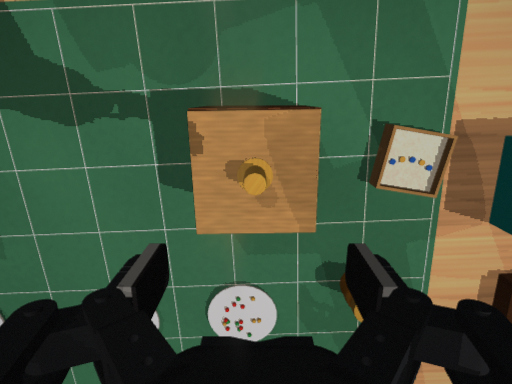

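The knob is at (256,180), centred on the kraft lid. It measures (0.4517, 0.2427). Descending to grasp it.

```bash
python3 -m handwheel '[[[0.4,0,-0.2,3,0,0,0],[0.2,0,-0.2,7,0,0,0],[0.2,0,-0.2,11,0,0,0],[0.2,0,-0.2,14,0,0,0],[0.2,0,-0.2,15,0,0,0],[0.2,0,-0.2,15,0,0,0]]]'; python3 -m handwheel '[[[-1,0,0,0,0,0,0],[-1,0,0,0,0,0,0],[-1,0,0,0,0,0,0],[-1,0,0,0,0,0,0],[-1,0,0,0,0,0,0],[-1,0,0,0,0,0,0]]]'
```

```text
time_s: 1.9
eef_pos: [0.4515, 0.2429, 0.1313]
eef_rot: [-0.0, 0.021, 1.0, -0.0]
wrist_force: [0.1, 0.6, 0.1]
opening: 0.602
grasp_force: 0.0
time_s: 2.65
eef_pos: [0.4531, 0.2426, 0.133]
eef_rot: [0.001, 0.022, 1.0, 0.001]
wrist_force: [-0.8, 1.5, 6.7]
opening: 0.235
grasp_force: 58.9
```

```bash
python3 -m handwheel '[[[-1,0,0,-0.5,0,0,0],[-1,0,0,-1.5,0,0,0],[-1,0,0,-3,0,0,0],[-1,0,0,-5,0,0,0],[-1,0,0,-6,0,0,0],[-1,0,0,-6,0,0,0]]]'; python3 -m handwheel '[[[-1,0,-2,0,0,0,0],[-1,0,-6,0,0,0,0],[-1,0,-10,0,0,0,0],[-1,0,-15,0,0,0,0],[-1,0,-19,0,0,0,0],[-1,0,-22,0,0,0,0],[-1,0,-24,0,0,0,0],[-1,0,-24,0,0,0,0]]]'
python3 - <<'E'
from h import *
f,P,d=snap("wrist");cv2.imwrite("pics/w2.png",f)
print(T())
f,P,d=snap("scene");V=P.reshape(-1,3)
# gauge in box from top
f,P,d=snap("top");np.savez("top2",f=f,P=P)
z=P[205:275,170:240].reshape(-1,3);G=f[205:275,170:240].reshape(-1,3).astype(int)
red=(G[:,2]>120)&(G[:,1]<80)&(G[:,0]<80);print(red.sum(),z[red].mean(0),z[red].max(0),z[red].min(0))
E
```

```text
time_s: 3.4
eef_pos: [0.4527, 0.2423, 0.1924]
eef_rot: [0.001, 0.021, 1.0, 0.0]
wrist_force: [0.8, -0.1, -2.2]
opening: 0.237
grasp_force: 58.7
time_s: 4.4
eef_pos: [0.4413, 0.0014, 0.1907]
eef_rot: [-0.001, 0.023, 1.0, 0.0]
wrist_force: [-0.1, -0.5, -1.5]
opening: 0.234
grasp_force: 59.0
[[-9.99006305e-01  4.45576197e-02 -1.01020862e-03  4.41349467e-01]
 [ 4.45570368e-02  9.99006666e-01  5.92451398e-04  2.19900928e-03]
 [ 1.03560337e-03  5.46850779e-04 -9.99999314e-01  1.90710168e-01]
 [ 0.00000000e+00  0.00000000e+00  0.00000000e+00  1.00000000e+00]]
32 [0.45075967 0.2401838  0.10568722] [0.46028863 0.24693261 0.11502221] [0.43812185 0.23397373 0.06928128]
```

View pics/w2.png

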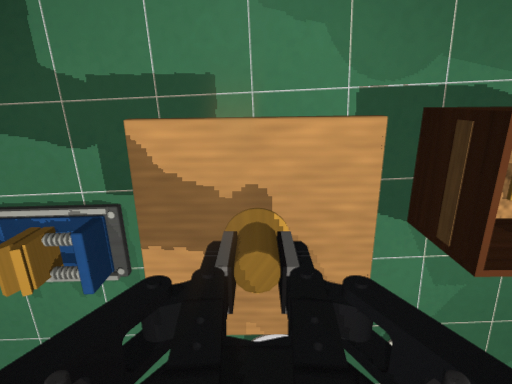

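The lid is held level by its knob at (258,250), clear of the box. Lowering it.

```bash
python3 -m handwheel '[[[-1,0,0,2,0,0,0],[-1,0,0,6,0,0,0],[-1,0,0,10,0,0,0],[-1,0,0,13.5,0,0,0],[-1,0,0,15.5,0,0,0],[-1,0,0,16,0,0,0],[-1,0,0,16.2,0,0,0],[-1,0,0,16.4,0,0,0]]]'; python3 -m handwheel '[[[-1,0,0,0.2,0,0,0],[-1,0,0,0.3,0,0,0],[-1,0,0,0.4,0,0,0],[-1,0,0,0.4,0,0,0]]]'
```

```text
time_s: 5.55
eef_pos: [0.4426, 0.0024, 0.0281]
eef_rot: [0.001, 0.021, 1.0, -0.0]
wrist_force: [0.2, -0.4, -1.5]
opening: 0.237
grasp_force: 59.0
time_s: 6.05
eef_pos: [0.4417, 0.0023, 0.0233]
eef_rot: [0.0, 0.022, 1.0, 0.0]
wrist_force: [-1.2, 0.4, -2.2]
opening: 0.236
grasp_force: 59.0
```

```bash
python3 -m handwheel '[[[-1,0,0,0.1,0,0,0],[-1,0,0,0.2,0,0,0],[-1,0,0,0.2,0,0,0]]]'
```

```text
time_s: 6.42
eef_pos: [0.4417, 0.0024, 0.0212]
eef_rot: [-0.0, 0.021, 1.0, 0.0]
wrist_force: [0.2, -0.5, -0.7]
opening: 0.236
grasp_force: 59.0
```

```bash
python3 -m handwheel '[[[-1,0,0,0.1,0,0,0],[-1,0,0,0.15,0,0,0],[-1,0,0,0.15,0,0,0]]]'
```

```text
time_s: 6.8
eef_pos: [0.4418, 0.0023, 0.0209]
eef_rot: [-0.0, 0.021, 1.0, -0.0]
wrist_force: [-8.0, 1.1, 17.1]
opening: 0.236
grasp_force: 60.9
```

It is touching the mat (17 N). Releasing, then going back over the box.

```bash
python3 -m handwheel '[[[-1,0,0,-0.15,0,0,0],[0.2,0,0,-0.15,0,0,0],[0.2,0,0,-0.15,0,0,0],[0.2,0,0,-0.15,0,0,0],[0.2,0,0,-2,0,0,0],[0.2,0,0,-6,0,0,0],[0.2,0,0,-11,0,0,0],[0.2,0,0,-17,0,0,0],[0.2,0,0,-23,0,0,0]]]'; python3 -m handwheel '[[[0.2,0,5,-2,0,0,0],[0.2,0,10,-3,0,0,0],[0.2,0,15,-3,0,0,0],[0.2,0,20,-3,0,0,0],[0.2,0,23,-3,0,0,0],[0.2,0,24,-3,0,0,0],[0.2,0,24,-3,0,0,0]]]'
python3 - <<'E'
from h import *
f,P,d=snap("wrist");cv2.imwrite("pics/w3.png",cv2.resize(f,(768,576)));np.savez("w3",f=f,P=P)
V=P.reshape(-1,3);G=f.reshape(-1,3).astype(int)
near=(abs(V[:,0]-.452)<.055)&(abs(V[:,1]-.243)<.055)
red=(G[:,2]>100)&(G[:,1]<70)&(G[:,0]<70)&near&(V[:,2]>.102)&(V[:,2]<.12)
W=V[red];print(len(W),W.mean(0),cv2.minAreaRect((W[:,:2]*1000).astype(np.float32)))
rim=V[(abs(V[:,2]-.118)<.004)&(abs(V[:,0]-.452)<.09)&(abs(V[:,1]-.243)<.09)]
print("rim",cv2.minAreaRect((rim[:,:2]*1000).astype(np.float32)))
print(T())
# lid check
f,P,d=snap("top");V=P[200:280,235:320].reshape(-1,3)
L=V[(V[:,2]>.009)&(V[:,2]<.022)];print("lid",cv2.minAreaRect((L[:,:2]*1000).astype(np.float32)),np.median(L[:,2]),L[:,2].std())
E
```

```text
time_s: 7.92
eef_pos: [0.4413, 0.0025, 0.2516]
eef_rot: [-0.0, 0.021, 1.0, 0.0]
wrist_force: [1.6, -0.9, 0.1]
opening: 0.597
grasp_force: 0.0
time_s: 8.8
eef_pos: [0.4519, 0.242, 0.2795]
eef_rot: [-0.0, 0.021, 1.0, -0.0]
wrist_force: [0.2, 0.6, -0.0]
opening: 0.601
grasp_force: 0.0
283 [0.45082247 0.24308436 0.11175999] ((451.0401306152344, 243.0973663330078), (12.811366081237793, 23.115625381469727), 87.51516723632812)
rim ((451.4090881347656, 242.70437622070312), (130.3368377685547, 130.23716735839844), 87.77302551269531)
[[-9.99075915e-01  4.29787295e-02 -3.79598229e-04  4.52022602e-01]
 [ 4.29789515e-02  9.99075799e-01 -5.97692782e-04  2.41484616e-01]
 [ 3.53559327e-04 -6.13455198e-04 -9.99999749e-01  2.79585971e-01]
 [ 0.00000000e+00  0.00000000e+00  0.00000000e+00  1.00000000e+00]]
lid ((450.05413818359375, -17.881851196289062), (278.4794616699219, 302.95050048828125), 0.2639886438846588) 0.014078970438546001 0.0026901274409990546
```

View pics/w3.png

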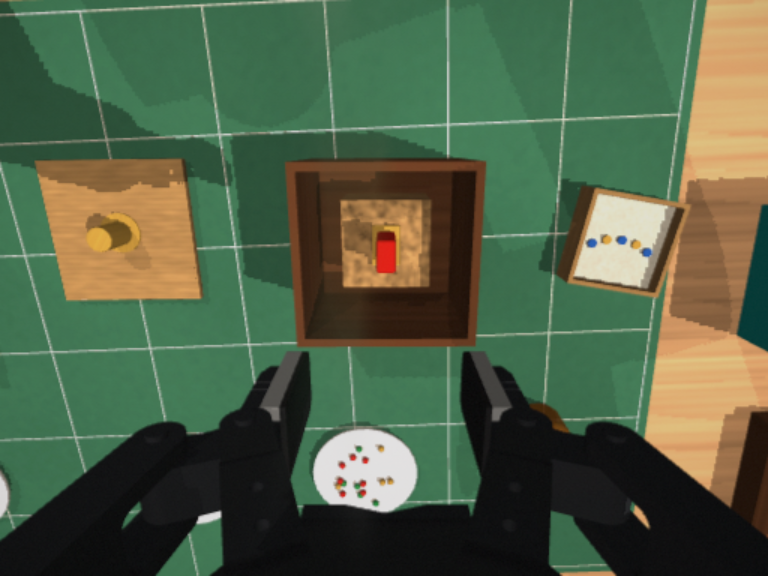

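The lid lies flat on the mat at left (knob at (100,238)). The gauge's red handle is at (386,250), standing in the slot, at (0.451, 0.243). Descending to grip it.

```bash
python3 -m handwheel '[[[0,0.1,0.1,4,0,0,0],[0,0.1,0.1,9,0,0,0],[0,0.1,0.1,14,0,0,0],[0,0.1,0.1,18,0,0,0],[0,0.1,0.1,20,0,0,0],[0,0.1,0.1,20.2,0,0,0],[0,0.1,0.1,20.2,0,0,0]]]'; python3 -m handwheel '[[[-1,0,0,0,0,0,0],[-1,0,0,0,0,0,0],[-1,0,0,0,0,0,0],[-1,0,0,0,0,0,0],[-1,0,0,0,0,0,0]]]'
```

```text
time_s: 9.78
eef_pos: [0.4519, 0.2427, 0.0787]
eef_rot: [0.001, 0.022, 1.0, 0.0]
wrist_force: [-0.1, 0.7, 0.2]
opening: 0.504
grasp_force: 0.0
time_s: 10.4
eef_pos: [0.4521, 0.2434, 0.0791]
eef_rot: [0.001, 0.021, 1.0, 0.0]
wrist_force: [-0.0, -0.8, 6.9]
opening: 0.154
grasp_force: 59.1
```

```bash
python3 -m handwheel '[[[-1,0,0,-0.5,0,0,0],[-1,0,0,-1.5,0,0,0],[-1,0,0,-4,0,0,0],[-1,0,0,-8,0,0,0],[-1,0,0,-13,0,0,0],[-1,0,0,-18,0,0,0],[-1,0,0,-20,0,0,0],[-1,0,0,-20,0,0,0]]]'
python3 - <<'E'
from h import *
z=np.load("top.npz");f,P=z["f"],z["P"]
C=P[195:250,305:385];G=f[195:250,305:385].astype(int)
ye=(G[...,2]>150)&(G[...,0]<110)&(C[...,2]>.068)&(C[...,2]<.085)
W=C[ye];print("plates top",ye.sum(),W.mean(0),cv2.minAreaRect((W[:,:2]*1000).astype(np.float32)))
b=(C[...,2]>.0095)&(C[...,2]<.03)&(abs(C[...,0]-.52)<.07)&(G[...,1]<G[...,0]+25)
B=C[b];print("base",cv2.minAreaRect((B[:,:2]*1000).astype(np.float32)))
E
```

```text
time_s: 11.4
eef_pos: [0.452, 0.2435, 0.2801]
eef_rot: [0.002, 0.021, 1.0, 0.001]
wrist_force: [0.3, 0.6, -1.5]
opening: 0.154
grasp_force: 58.6
plates top 85 [ 0.51860689 -0.2431115   0.07404989] ((519.3343505859375, -243.3533477783203), (29.87713623046875, 44.73435974121094), 89.02914428710938)
base ((514.0848388671875, -262.68011474609375), (107.25972747802734, 271.5564270019531), 1.9444330930709839)
```

Gauge is in hand (opening 0.154, matching the 14 mm handle). Moving beside the clamp to measure it with the wrist camera.

```bash
python3 -m handwheel '[[[-1,-0.5,-3,0,0,0,0],[-1,-1,-8,0,0,0,0],[-1,-2,-14,0,0,0,0],[-1,-3,-20,0,0,0,0],[-1,-4,-26,0,0,0,0],[-1,-5,-32,0,0,0,0],[-1,-5.6,-38,0,0,0,0],[-1,-5.6,-41,0,0,0,0],[-1,-5.6,-42.2,0,0,0,0],[-1,-5.6,-42.2,0,0,0,0]]]'
python3 - <<'E'
from h import *
f,P,d=snap("wrist");np.savez("w4",f=f,P=P);cv2.imwrite("pics/w4.png",cv2.resize(f,(768,576)))
print(T())
E
```

```text
time_s: 12.65
eef_pos: [0.4884, -0.1805, 0.2767]
eef_rot: [-0.001, 0.022, 1.0, 0.001]
wrist_force: [0.0, 0.4, -1.0]
opening: 0.16
grasp_force: 58.7
[[-0.99909121  0.04260879 -0.0011113   0.48863733]
 [ 0.04260727  0.99909097  0.00136251 -0.17975183]
 [ 0.00116835  0.00131392 -0.99999845  0.27699949]
 [ 0.          0.          0.          1.        ]]
```

View pics/w4.png

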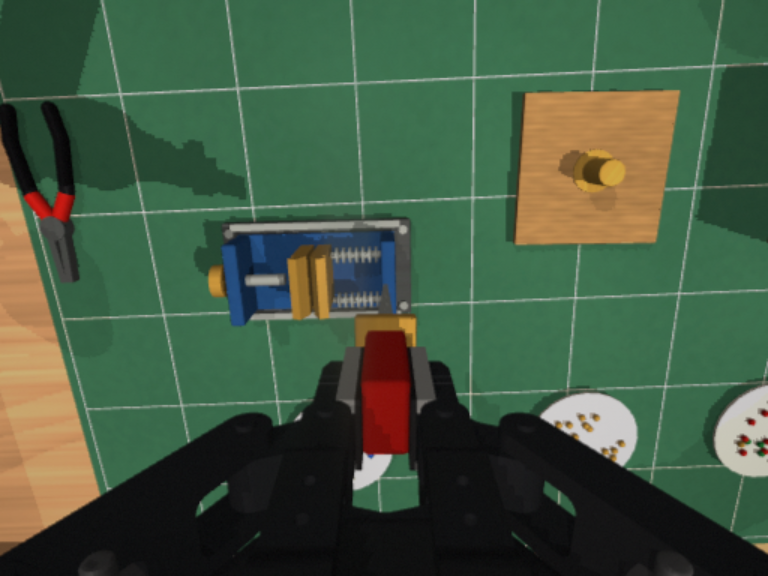

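The clamp is at (225–410, 218–322) with the plates at columns 290–332. The gauge is held straight at (385,390), and the lid is flat at (597,170). Fitting plates and base edges from this view.

```bash
python3 - <<'E'
from h import *
z=np.load("w4.npz");f,P=z["f"],z["P"]
a=f[135:225,135:285];cv2.imwrite("pics/c3.png",cv2.resize(a,(800,480),interpolation=cv2.INTER_CUBIC))
C=P[135:225,135:285];G=a.astype(int)
ye=(C[...,2]>.0725)&(C[...,2]<.079)
ye[:, :]&=(abs(C[...,1]+.243)<.03)
n,l=cv2.connectedComponents(ye.astype(np.uint8))
for i in range(1,n):
    W=C[l==i]
    if len(W)>15:
        r=cv2.minAreaRect((W[:,:2]*1000).astype(np.float32));p=np.polyfit(W[:,0],W[:,1],1);print(len(W),W.mean(0),r,"slope deg",np.degrees(p[0]),W.min(0),W.max(0))
b=(C[...,2]>.0105)&(C[...,2]<.0175)&(abs(C[...,1]+.25)<.12)
n,l,s,_=cv2.connectedComponentsWithStats(b.astype(np.uint8))
B=C[l==1+s[1:,4].argmax()];r=cv2.minAreaRect((B[:,:2]*1000).astype(np.float32));print("base",len(B),r)
# row profile through plates
for v in (180,186,192):
    row=P[v];i=[u for u in range(190,226)];print(v,[(round(row[u,1]*1e3),round(row[u,2]*1e3)) for u in i], row[205,0])
E
```

```text
322 [ 0.51786435 -0.25228321  0.0751089 ] ((518.8158569335938, -252.1313018798828), (10.670927047729492, 50.2983283996582), 88.8706283569336) slope deg -0.8265946444559724 [ 0.49369202 -0.25783506  0.0725015 ] [ 0.54401561 -0.24689854  0.07865294]
305 [ 0.51824062 -0.23211246  0.07516465] ((519.0078125, -232.4536895751953), (9.474384307861328, 49.91038513183594), 89.62734985351562) slope deg -0.7453647968623761 [ 0.49404987 -0.23720595  0.07256269] [ 0.54396173 -0.22756844  0.07837427]
base 950 ((518.6004028320312, -242.78814697265625), (170.0638427734375, 89.69358825683594), 88.8206558227539)
180 [(-272, 21), (-270, 20), (-257, 73), (-255, 75), (-254, 76), (-253, 75), (-251, 77), (-250, 78), (-249, 75), (-249, 73), (-248, 72), (-247, 71), (-246, 70), (-245, 66), (-244, 65), (-244, 58), (-244, 51), (-240, 66), (-239, 69), (-237, 73), (-235, 78), (-234, 75), (-233, 76), (-231, 76), (-230, 75), (-229, 75), (-228, 74), (-229, 61), (-229, 54), (-229, 44), (-229, 35), (-229, 24), (-228, 19), (-227, 18), (-225, 21), (-224, 19)] 0.5081165951031216
186 [(-268, 41), (-271, 20), (-270, 19), (-
[... 169 characters left out ...]
44, 49), (-239, 68), (-238, 71), (-236, 76), (-234, 77), (-233, 76), (-232, 76), (-231, 76), (-230, 74), (-229, 73), (-228, 74), (-229, 57), (-229, 48), (-177, 420), (-229, 28), (-229, 18), (-227, 20), (-226, 20), (-225, 19)] 0.5150778537912413
192 [(-274, 20), (-272, 20), (-271, 20), (-257, 74), (-256, 73), (-254, 75), (-253, 75), (-251, 77), (-250, 77), (-249, 77), (-248, 74), (-248, 73), (-247, 71), (-246, 69), (-245, 67), (-244, 65), (-245, 57), (-245, 50), (-241, 65), (-238, 71), (-237, 72), (-235, 77), (-234, 78), (-233, 75), (-232, 75), (-230, 75), (-229, 74), (-228, 74), (-229, 59), (-229, 51), (-229, 41), (-229, 31), (-229, 22), (-228, 19), (-227, 19), (-225, 20)] 0.5213848854183034
```

View pics/c3.png

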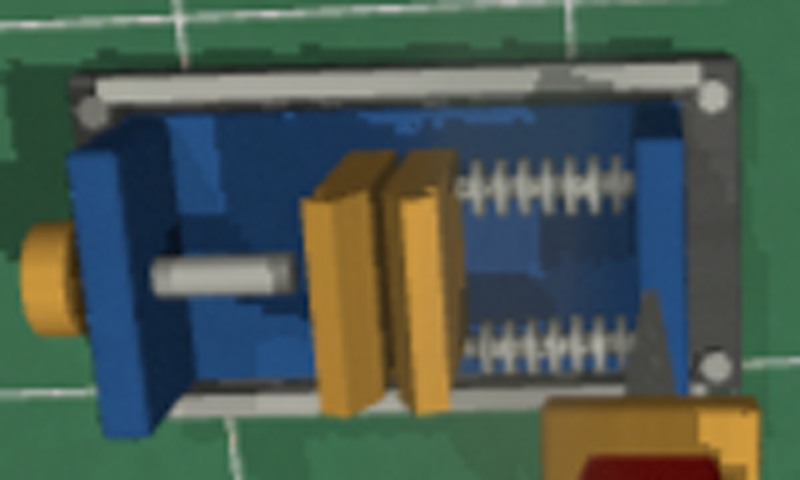

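c3 shows the gap at about (388,285) in the crop. Target is (0.519, -0.2427), yaw -1.2°. Moving above the mouth.

```bash
python3 -m handwheel '[[[-1,-1.5,-3,0,0,0,-0.6],[-1,-3.4,-6.1,0,0,0,-1.2],[-1,-3.4,-6.1,2,0,0,-1.2],[-1,-3.4,-6.1,6,0,0,-1.2],[-1,-3.4,-6.1,9,0,0,-1.2],[-1,-3.4,-6.1,11,0,0,-1.2],[-1,-3.4,-6.1,11.5,0,0,-1.2],[-1,-3.4,-6.1,11.5,0,0,-1.2]]]'
python3 - <<'E'
from h import *
f,P,d=snap("scene");z=np.load("scene.npz")
print(T())
f2,P2,_=snap("wrist")
a=cv2.resize(f[150:205,140:210],(560,440),interpolation=cv2.INTER_CUBIC)
cv2.imwrite("pics/s5.png",np.hstack([a,cv2.resize(f2[130:350,190:310],(240,440))]))
E
```

```text
time_s: 13.7
eef_pos: [0.5207, -0.2423, 0.1632]
eef_rot: [0.0, 0.01, 1.0, -0.0]
wrist_force: [-0.1, 0.3, -0.9]
opening: 0.157
grasp_force: 58.8
[[-9.99780601e-01  2.09125785e-02  1.18903341e-03  5.20982177e-01]
 [ 2.09116964e-02  9.99781046e-01 -7.49530670e-04 -2.42804614e-01]
 [-1.20444769e-03 -7.24501518e-04 -9.99999012e-01  1.63807637e-01]
 [ 0.00000000e+00  0.00000000e+00  0.00000000e+00  1.00000000e+00]]
```

View pics/s5.png

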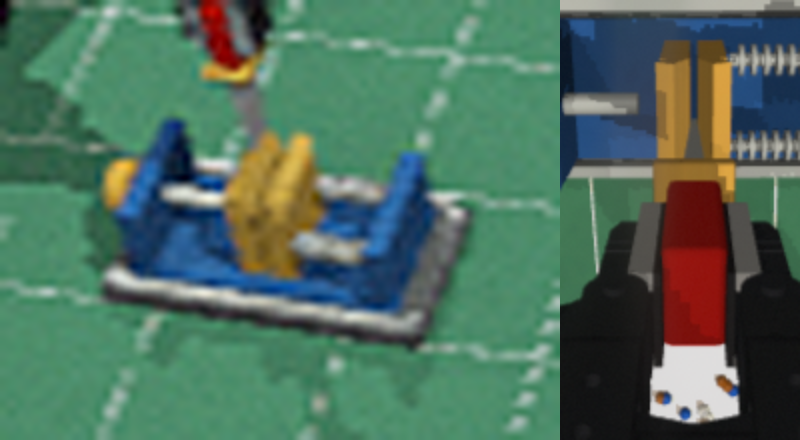

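The blade tip is directly over the gap and in line with the plates. Descending to about the top of the parallel part.

```bash
python3 -m handwheel '[[[-1,0,0,0.7,0,0,0],[-1,0,0,1.5,0,0,0],[-1,0,0,2.3,0,0,0],[-1,0,0,3,0,0,0],[-1,0,0,3.4,0,0,0],[-1,0,0,3.4,0,0,0]]]'; python3 -m handwheel '[[[-1,0,0,0.2,0,0,0],[-1,0,0,0.4,0,0,0],[-1,0,0,0.6,0,0,0],[-1,0,0,0.6,0,0,0]]]'
```

```text
time_s: 14.55
eef_pos: [0.5201, -0.2431, 0.1283]
eef_rot: [-0.0, 0.011, 1.0, 0.0]
wrist_force: [-0.4, 0.9, 0.2]
opening: 0.153
grasp_force: 58.8
time_s: 15.05
eef_pos: [0.5202, -0.2432, 0.1226]
eef_rot: [-0.0, 0.011, 1.0, 0.0]
wrist_force: [-0.5, 0.0, -0.9]
opening: 0.153
grasp_force: 58.8
```

```bash
for i in 1; do :; done; python3 -m handwheel '[[[-1,0,0,0.1,0,0,0],[-1,0,0,0.2,0,0,0],[-1,0,0,0.2,0,0,0]]]'; python3 -m handwheel '[[[-1,0,0,0.1,0,0,0],[-1,0,0,0.2,0,0,0],[-1,0,0,0.2,0,0,0]]]'
```

```text
time_s: 15.42
eef_pos: [0.5202, -0.2432, 0.1207]
eef_rot: [-0.0, 0.011, 1.0, 0.0]
wrist_force: [0.4, -0.3, -0.9]
opening: 0.156
grasp_force: 58.8
time_s: 15.8
eef_pos: [0.5202, -0.2432, 0.1187]
eef_rot: [-0.0, 0.011, 1.0, 0.0]
wrist_force: [0.0, -1.2, -0.8]
opening: 0.154
grasp_force: 58.8
```

```bash
python3 -m handwheel '[[[-1,0,0,0.1,0,0,0],[-1,0,0,0.2,0,0,0],[-1,0,0,0.2,0,0,0]]]'
```

```text
time_s: 16.18
eef_pos: [0.5203, -0.2432, 0.1167]
eef_rot: [-0.0, 0.011, 1.0, 0.0]
wrist_force: [-0.0, -0.0, -1.6]
opening: 0.154
grasp_force: 58.8
```

```bash
python3 -m handwheel '[[[-1,0,0,0.1,0,0,0],[-1,0,0,0.2,0,0,0],[-1,0,0,0.2,0,0,0]]]'
```

```text
time_s: 16.55
eef_pos: [0.5204, -0.2433, 0.1149]
eef_rot: [0.0, 0.011, 1.0, -0.0]
wrist_force: [1.0, 0.1, 0.7]
opening: 0.152
grasp_force: 59.1
```

```bash
python3 -m handwheel '[[[-1,0,0,0.1,0,0,0],[-1,0,0,0.2,0,0,0],[-1,0,0,0.2,0,0,0]]]'
```

```text
time_s: 16.92
eef_pos: [0.5204, -0.2433, 0.1128]
eef_rot: [0.0, 0.011, 1.0, -0.0]
wrist_force: [-0.1, -0.1, 1.4]
opening: 0.156
grasp_force: 59.2
```

```bash
python3 -m handwheel '[[[-1,0,0,0.1,0,0,0],[-1,0,0,0.2,0,0,0],[-1,0,0,0.2,0,0,0]]]'
```

```text
time_s: 17.3
eef_pos: [0.5203, -0.2432, 0.1108]
eef_rot: [0.0, 0.011, 1.0, 0.0]
wrist_force: [0.9, -0.2, 2.8]
opening: 0.158
grasp_force: 59.3
```

```bash
python3 -m handwheel '[[[-1,0,0,0.1,0,0,0],[-1,0,0,0.2,0,0,0],[-1,0,0,0.2,0,0,0]]]'
```

```text
time_s: 17.68
eef_pos: [0.5203, -0.2433, 0.1088]
eef_rot: [0.0, 0.011, 1.0, -0.0]
wrist_force: [-0.4, 0.3, 4.2]
opening: 0.149
grasp_force: 59.4
```

```bash
python3 -m handwheel '[[[-1,0,0,0.1,0,0,0],[-1,0,0,0.2,0,0,0],[-1,0,0,0.2,0,0,0]]]'
```

```text
time_s: 18.05
eef_pos: [0.5203, -0.2433, 0.1068]
eef_rot: [0.0, 0.011, 1.0, -0.0]
wrist_force: [0.5, 0.8, 4.4]
opening: 0.158
grasp_force: 59.6
```

```bash
python3 -m handwheel '[[[-1,0,0,0.1,0,0,0],[-1,0,0,0.15,0,0,0],[-1,0,0,0.15,0,0,0]]]'
python3 - <<'E'
from h import *
F=[]
for i in range(14):
    f,P,d=snap("wrist");F.append(status.get_obs()["wrist_force"])
F=np.array(F);print(F.mean(0),F.std(0),T()[:3,3])
E
```

```text
time_s: 18.42
eef_pos: [0.5204, -0.2433, 0.1054]
eef_rot: [0.0, 0.011, 1.0, -0.0]
wrist_force: [-0.8, 1.2, 5.7]
opening: 0.155
grasp_force: 59.7
[0.19980231 0.11970994 5.09120713] [0.66167741 0.33898203 0.24710783] [ 0.52040378 -0.24329029  0.10543692]
```

```bash
python3 -m handwheel '[[[-1,0,0,0.05,0,0,0],[-1,0,0,0.1,0,0,0],[-1,0,0,0.1,0,0,0],[-1,0,0,0.1,0,0,0]]]'
python3 - <<'E'
from h import *
F=[]
for i in range(10):
    f,P,d=snap("scene");F.append(status.get_obs()["wrist_force"])
F=np.array(F);print(F.mean(0),F.std(0),T()[:3,3])
cv2.imwrite("pics/s6.png",cv2.resize(f[100:300,80:380],(800,533),interpolation=cv2.INTER_CUBIC))
E
```

```text
time_s: 19.62
eef_pos: [0.5204, -0.2434, 0.1046]
eef_rot: [0.0, 0.011, 1.0, -0.0]
wrist_force: [0.3, 0.5, 6.0]
opening: 0.154
grasp_force: 59.8
[0.32031126 0.06163345 5.8793432 ] [0.450325   0.54501607 0.28230397] [ 0.52041362 -0.24334395  0.10454902]
```

View pics/s6.png

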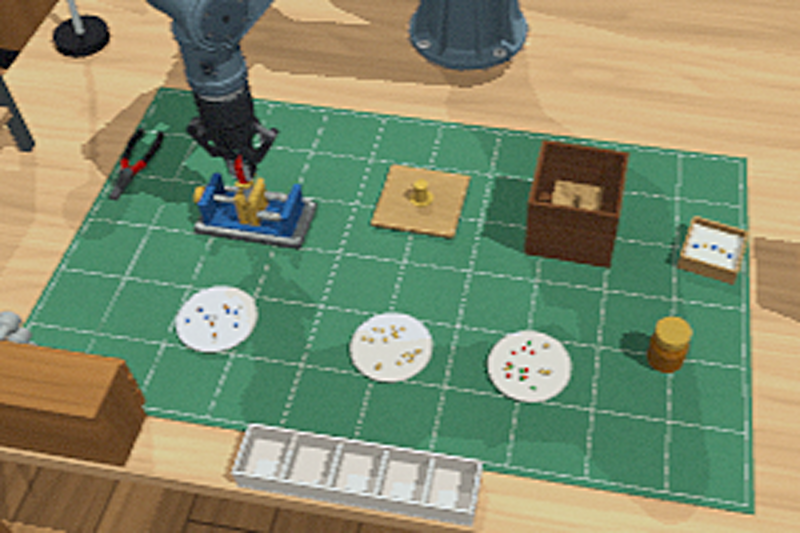

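The gauge is in the clamp at (245,190) with 5.9 N read, about 6.8 N net of weight. The lid is flat on the mat at (420,200), the box is empty at (577,205), and the other things are unmoved.

```bash
python3 -c "from bench import ctrl; print(ctrl.hand_in())"
```

```text
the job is handed in; nothing more can be done
None
```

The job is handed in: the lid lies flat on the mat, and the gauge is still held by its handle, upright between the plates with about 6–7 N of downward push (its brass shoulder about 17 mm above them by my estimate); the last picture showed nothing else on the bench moved.

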